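Draw the bench lamp's boom out to the next hole and set its dimmer

TASK

The bench lamp needs to reach farther out over the tube rack: squeeze in both snap buttons on its boom, draw the white outer tube out, away from the post, by one hole so that both buttons snap out again in the next pair of holes, and set the dimmer knob on the lamp head to its third step (the third dot, three clicks clockwise of off). Leave the rack, the tip box and the bottles standing where they are.

Things in the scene. Friction and masses are not known exactly. Their poses are not given: they have to be found in the camera images.
- lamp_stand: Cordless bench lamp on a heavy stand, immovable on the bench; base plate 160 x 215 mm, 18 mm thick. Origin: on the bench, on the axis of the 25 mm upright post; z up. From the clamp on the post (its screw heads 226 mm above the bench) a level boom runs along this frame's -y, its axis 200 mm up: a white 32 mm square outer tube over a fixed 26 mm steel inner tube.
- tube_mouth (a point): Centre of the outer tube's near mouth, 45 mm from the post axis at the start (black 38 mm square collar there); axes as the stand's; it travels with the tube. The white tube is 205 mm long, 2.5 mm wall; each of its two upright side faces has 13.5 mm holes 30, 70, 110 and 150 mm from the mouth. At the start the buttons stand in the holes at 110 mm; the next ones are those at 70 mm.
- snap_mid (a point): Fixed point on the boom's axis midway between the two snap buttons: 155 mm from the post axis along the stand's -y, 200 mm above the bench. Axes as lamp_stand (x across the boom through both buttons, -y outward along the boom). Like the buttons, it does not travel with the outer tube.
- boom_tube (a joint): Slide of the outer tube and lamp head, m: 0 at the start, growing outward (stand's -y). Buttons snap out at 0, 0.040 (next hole), 0.080; 0.75 mm play; locked there. With both buttons held flush about 15 N draws the tube off; after 6 mm the wall holds the buttons in and 4 N keeps it sliding. Drawn slowly (40 mm/s or less) it is caught at the next hole if nothing covers that. Stays where left.
- button_near (a joint): Steel snap button on the boom's side face toward the robot (the stand's -x): 12 mm across, round-ended, 7 mm proud of the outer tube. Value in m: 0 fully out, 0.007 flush with the tube's outside, 0.0095 in under the tube's wall. Spring: 1.5 N when out, about 3 N flush.
- button_far (a joint): The same button on the opposite side face (the stand's +x). The two tips stand 46 mm apart across the boom; fingers that close from above on the 32 mm outer tube, over both buttons, squeeze both in flush.
- dimmer (a joint): Angle of the dimmer knob, rad, growing as it turns clockwise seen from above. It clicks into detents 0.42 apart: off = 0, steps 1 to 5 = 0.42, 0.84, 1.26, 1.68, 2.10; stops at both ends. It starts at off or at step 1. Third step = 1.26. About 0.08 N m takes it over a click; let go, it settles into the nearest detent.
- dimmer_grip (a point): On the vertical knob axis, 232 mm above the bench, mid-grip; travels with the lamp head (315 mm from the post axis at the start) and turns with the knob: a black upright bar 48 x 14 mm, from 218 to 242 mm up, on a 54 mm disc whose top is 218.5 mm up. This frame's -y points along the bar to its pointer end, x across the bar. At step 3 the pointer looks outward along the boom.
- dimmer_pointer (a point): Outer end of the white pointer line on top of the knob, 22 mm from its axis. Marks on the lamp head around the knob, clockwise: a short bar (off), then five dots of growing size.
- head_top (a point): Centre of the lamp head's top face, 213 mm above the bench, under the knob; axes as the stand's; travels with the tube. The head is a flat pale box on the tube's outer end, 104 mm along the boom, 136 mm across, 26 mm thick.
- tube_rack: Loose pink rack with sample tubes, 170 x 76 mm, 59 mm high with the tubes, under the lamp's head. Origin: centre of its underside. Leave it.
- tip_box: Loose yellowish pipette tip box, 88 x 126 mm, 68 mm high, to the right. Origin: centre of its underside. Leave it.
- reagent_bottle: Loose square blue bottle, 88 x 88 mm, 174 mm high, to the left. Origin: centre of its underside. Leave it.
- spray_bottle: Loose clear spray bottle with a dark green trigger head, 70 mm across, 196 mm high, to the left. Origin: centre of its underside. Leave it.

How it is judged (in metres and radians):
On the way, in this order (a step that is already met when the one before it is completed fails the run):
1. both snap buttons are pressed in flush (value of joint each of button_near, button_far above 0.006 m).
2. the outer tube has been drawn out one hole and both buttons have snapped out (value of joint boom_tube between 0.037 and 0.043 m and value of joint each of button_near, button_far below 0.002 m), for 0.2 s.
At the end, for the whole second after the job is handed in: The outer tube is locked one hole farther out (slide 40 mm, within 3 mm) with both buttons fully out (within 2 mm), the dimmer rests in its third step (1.26 rad, within 0.12 rad), nothing moves, and no bystander has been shifted more than 30 mm or tipped (all of step 2 and value of joint dimmer between 1.14 and 1.38 rad and velocity of joint boom_tube between -0.02 and 0.02 m/s and velocity of joint dimmer between -0.02 and 0.02 rad/s); the robot touches nothing.
It fails at once if the tube rack is shifted more than 30 mm or tipped more than 17 degrees (distance of tube_rack from where it was at the start of the episode above 0.03 m or angle between tube_rack's own z axis and vertical above 0.3 rad).
It fails at once if the tip box is shifted more than 30 mm or tipped more than 17 degrees (distance of tip_box from where it was at the start of the episode above 0.03 m or angle between tip_box's own z axis and vertical above 0.3 rad).
It fails at once if the reagent bottle is shifted more than 30 mm or tipped more than 17 degrees (distance of reagent_bottle from where it was at the start of the episode above 0.03 m or angle between reagent_bottle's own z axis and vertical above 0.3 rad).
It fails at once if the spray bottle is shifted more than 30 mm or tipped more than 17 degrees (distance of spray_bottle from where it was at the start of the episode above 0.03 m or angle between spray_bottle's own z axis and vertical above 0.3 rad).
It also fails if it takes over 48 s, if anything falls off the work surface, if the arm or the gripper's body presses on something with over 40 N, if the wrist force passes 120 N, or if a joint passes its speed limit or range.

ROBOT

A 6-joint arm with a two-finger parallel gripper is mounted at the origin on the work surface. World frame = base frame: x ahead of the robot, y to its left, z up, the work surface at z = 0. Lengths are in m, angles in degrees, forces in N, time in s.
With the tool pointing down it reaches from about 0.325 to 0.775 m from the base axis. Payload 9.3 kg.
Tool frame: the origin (TCP) lies between the finger pads; the fingertips stand robot.nose_length ahead of it and the grasp point (between the pads) lies 2 mm behind it (robot.nose_length is the distance from the TCP to the fingertips, in m); z points along the fingers, y is the direction in which the jaws open and shut (so a half turn about z gives the same grasp; the last joint's range is limited). The gripper opens to 85 mm and grips with 20 to 120 N. Pads are 22 mm wide; open, the fingers measure 114 mm over their backs; the gripper's body (76 mm by 85 mm) begins 54 mm behind the grasp point. The pads swing forward as they close: fully open they stand 13 mm farther back than shut.
Start: joints at [56.23, 14.817, 1.232, 76.415, 0, 81.257], TCP at [0.233, 0.498, 0.248] pointing down, gripper open.
Joint ranges: [-174.27, 174.27], [-52.1, 104.24], [-59.71, 78.15], [-110.17, 111.67], [-87.03, 83.33], [-180, 180]. Speed limits (degrees/s): [127.2, 127.2, 159.86, 180, 180, 180].

INTERFACE

Orientations are given as a 3x3 rotation matrix whose columns are the frame's x, y, z axes.
In Python, from plant import robot, solve_ik, telemetry, imaging, hand_in gives the robot as it stands. Calls block until the motion is done:
- robot.reach(position, orientation): joint-space move of the TCP to a pose.
- robot.servo_line(position, feed=0.15, rotation=None): straight line of the TCP; rotation=None keeps the orientation; feed is the mean speed in m/s.
- robot.goto_joints(angles): joint-space move.
- robot.move_gripper(opening, grip_force=None): finger opening in m; grip_force is the grip in N (None keeps the last); returns when the fingers have stopped.
- robot.sleep(seconds).
- solve_ik(position, orientation): joint angles nearest the present ones, or None.
- telemetry.read_state(): the state.
- imaging.read_camera(name): name is "scene" or "side" or "wrist"; returns a dict with "image" (400x640x3 uint8, blue, green, red), "depth" (400x640 float32, m along the optical axis (not along the pixel's ray), 0 where there is no reading), "vertical_fov" (degrees; the focal length in pixels is half the picture's height over the tangent of half this angle, whatever the lens; pixels are square), "cx", "cy" (the principal point, pixels), "eye" and "attitude" of the camera in the world. Camera axes: x right, y up, looking along -z (the intrinsics and any distortion apply to the point x, -y, -z); pixel columns grow to the right and rows downward; lengths in m; the calibration is good to about 2 mm. A picture is of the moment at which its call begins.
A pose or a line that the arm cannot do raises robot.MotionError and nothing moves.
- hand_in(): hands the job in, once; it reports no verdict.
Trained networks look in the newest picture that a camera, given by its name, has taken for a name from the list of things; names that differ only in an ending like _2 or _b are one class to them, and where a whole thing is asked for, a point or a joint stands for the part that bears it (a point fixed in the world has none). Each returns a list of dicts, best first, with "confidence" (0 to 1); they miss things now and then, are a little off and sometimes report something else, mostly with a low value. They report only what shows in the picture. A call takes as long as a camera call.
- imaging.look_for(camera, target): "at" ([x, y, z] in m, in the coordinates of the camera as it stood for that picture, good to about 4 mm: the middle of the surface that is visible of it).
- imaging.pinpoint(camera, target): "at" ([x, y, z] in m, in the coordinates of the camera as it stood for that picture, good to about 4 mm: a listed point, or the origin of a listed thing).
The state is a dict: "t": time; "joints": joint angles; "joint_velocities": joint speeds; "tau": joint torques, N m; "position": TCP position; "eef_rot": TCP orientation; "force": force on the tool from outside, world axes, zero at the start; "wrist_torque": the same for the moment, N m; "width": finger opening in m.
Only numpy, scipy, OpenCV 4.12 (cv2) and the standard library are available. Lean on these libraries where they do the work, as an engineer would, in place of code of your own. Each camera call takes 0.05 s, during which the arm holds its last target.

## Working session

There is one attempt and no reset: what is moved stays moved. The work goes in short steps, each a Python script; the robot and the scene stay as the last script left them, time stands still between calls to the robot, and variables do not carry over. Pictures are saved under pics/ and viewed, and the job is handed in when it is done.

```bash
ls; mkdir -p pics; cat > h.py <<'E'
import numpy as np, cv2
from plant import robot, solve_ik, telemetry, imaging, hand_in
def cam(n,save=None):
    c=imaging.read_camera(n)
    if save: cv2.imwrite('pics/'+save,c['image'])
    return c
def w(c,p): return np.array(c['eye'])+np.array(c['attitude'])@np.array(p)
E
python3 - <<'E'
from h import *
np.set_printoptions(precision=4,suppress=True)
print(robot.nose_length, {k:v for k,v in telemetry.read_state().items()})
for n in ['scene','side','wrist']:
    c=cam(n,n+'0.png'); print(n,c['eye'],c['attitude'],c['vertical_fov'],c['cx'],c['cy'],[k for k in c])
    for t in ['lamp_stand','tube_mouth','snap_mid','dimmer_grip','dimmer_pointer','head_top','tube_rack','tip_box','reagent_bottle','spray_bottle']:
        r=imaging.pinpoint(n,t)
        print(t,[(w(c,x['at']),x['confidence']) for x in r[:2]])
print(telemetry.read_state()['t'])
E
```

```text
pics
0.017 {'t': 0.0, 'joints': array([56.2303, 14.8508,  1.1909, 76.414 , -0.0014, 81.2573]), 'joint_velocities': array([-0.0892,  0.0954, -0.0063, -0.0626, -0.0278,  0.039 ]), 'tau': array([  0.0038, -55.5644,  34.4535,   0.0137,  -0.0003,  -0.    ]), 'position': array([0.2325, 0.4982, 0.2477]), 'eef_rot': array([[-0.9061,  0.423 , -0.0007],
       [ 0.423 ,  0.9061, -0.0011],
       [ 0.0002, -0.0013, -1.    ]]), 'force': array([ 1.4568, -0.1083,  0.4886]), 'wrist_torque': array([ 0.0019, -0.0349, -0.0147]), 'width': 0.0853258940805695}
scene [1.4466 0.5874 0.8698] [[-0.5472 -0.4526  0.7041]
 [ 0.8369 -0.3044  0.4548]
 [ 0.0085  0.8382  0.5453]] 52.578992920595084 317.9099000527555 192.19620425631078 ['image', 'depth', 'vertical_fov', 'cx', 'cy', 'eye', 'attitude']
lamp_stand [(array([ 0.5005,  0.1671, -0.0019]), 0.72)]
tube_mouth [(array([0.498 , 0.1219, 0.201 ]), 0.95)]
snap_mid [(array([0.4763, 0.0146, 0.2   ]), 0.63), (array([ 0.4245, -0.1987, -0.0016]), 0.22)]
dimmer_grip [(array([ 0.454 , -0.1433,  0.2299]), 0.45), (array([0.5022, 0.1688, 0.0017]), 0.16)]
dimmer_pointer [(ar
[... 1072 characters left out ...]
ray([ 0.6256, -0.4442, -0.0007]), 0.96), (array([ 0.5961,  0.4085, -0.0021]), 0.69)]
reagent_bottle [(array([0.3999, 0.4051, 0.0003]), 0.91), (array([ 0.4292, -0.1903,  0.0028]), 0.67)]
spray_bottle [(array([ 0.5948,  0.4087, -0.0035]), 0.56)]
wrist [0.164  0.5304 0.3729] [[ 0.4237 -0.8648 -0.2694]
 [ 0.9058  0.4045  0.1261]
 [-0.0001 -0.2974  0.9547]] 69.05627839710422 318.10944687799 196.07516387574483 ['image', 'depth', 'vertical_fov', 'cx', 'cy', 'eye', 'attitude']
lamp_stand []
tube_mouth []
snap_mid [(array([0.4055, 0.4051, 0.0003]), 0.5)]
dimmer_grip []
dimmer_pointer []
head_top []
tube_rack []
tip_box []
reagent_bottle [(array([ 0.4053,  0.4037, -0.0003]), 0.6)]
spray_bottle []
1.65
```

View pics/scene0.png

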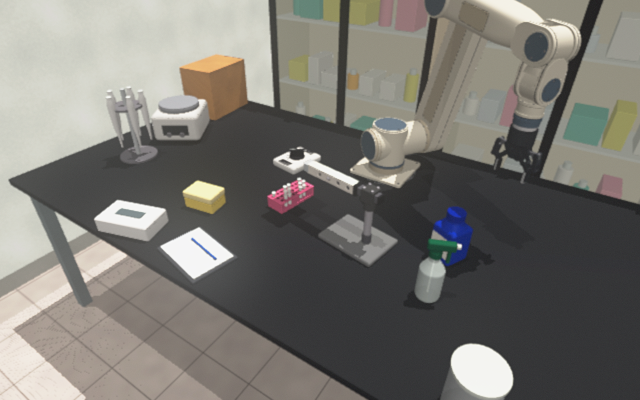

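View pics/side0.png

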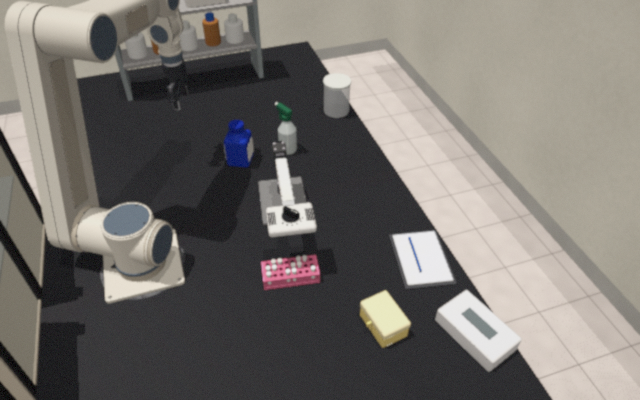

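Scene view: boom from post clamp (370,190) out to the pale head (297,160), knob dark on top, rack (290,195) under it. Boom direction comes out at about −9° yaw. I'll go above the boom and take a wrist look.

```bash
cat >> h.py <<'E'
np.set_printoptions(precision=4,suppress=True)
def R(deg):  # tool down, tool y at angle deg
    a=np.radians(deg); y=np.array([np.cos(a),np.sin(a),0]); z=np.array([0,0,-1.]); return np.column_stack([np.cross(y,z),y,z])
E
python3 - <<'E'
from h import *
th=-9.2
for d in (th,th+180): print(d,solve_ik([.475,.013,.33],R(d)))
for d in (th,th+72,th+180,th+252): print(d,solve_ik([.443,-.184,.25],R(d)))
p=telemetry.read_state()['position']
robot.servo_line([p[0],p[1],.32],feed=.2)
robot.reach([.462,-.06,.37],R(th))
c=cam('wrist','w1.png'); print(c['eye'],c['attitude'])
for t in ['tube_mouth','snap_mid','dimmer_grip','dimmer_pointer','head_top','button_near','button_far']:
    r=imaging.pinpoint('wrist',t)if 'button' not in t else imaging.look_for('wrist',t)
    print(t,[(w(c,x['at']),x['confidence']) for x in r[:2]])
s=telemetry.read_state();print(s['t'],s['joints'],s['position'])
np.savez('w1.npz',**{k:np.array(v) for k,v in c.items()})
E
```

```text
-9.2 [-8.5653  6.7163  2.683  85.9667  0.     90.6347]
170.8 [ -8.5653   6.7163   2.683   85.9667   0.     -89.3653]
-9.2 [-32.5922   7.9083  -7.4487  74.6429   0.      66.6078]
62.8 [-32.5922   7.9083  -7.4487  74.6429   0.      -5.3922]
170.8 [ -32.5922    7.9083   -7.4487   74.6429    0.     -113.3922]
242.8 [-32.5922   7.9083  -7.4487  74.6429   0.     174.6078]
[0.4743 0.0156 0.4946] [[ 0.9872  0.1521  0.0476]
 [-0.1593  0.9426  0.2936]
 [-0.0002 -0.2974  0.9547]]
tube_mouth []
snap_mid [(array([0.4752, 0.0101, 0.2005]), 0.78)]
dimmer_grip [(array([ 0.4469, -0.1463,  0.2317]), 0.74)]
dimmer_pointer [(array([ 0.4632, -0.1597,  0.2396]), 0.79)]
head_top [(array([ 0.4455, -0.1444,  0.2092]), 0.73)]
button_near [(array([0.4582, 0.0184, 0.2024]), 0.63)]
button_far []
4.725 [-17.7131   5.9901   7.5872  91.5986   0.0004  81.4615] [ 0.462  -0.0598  0.37  ]
```

View pics/w1.png

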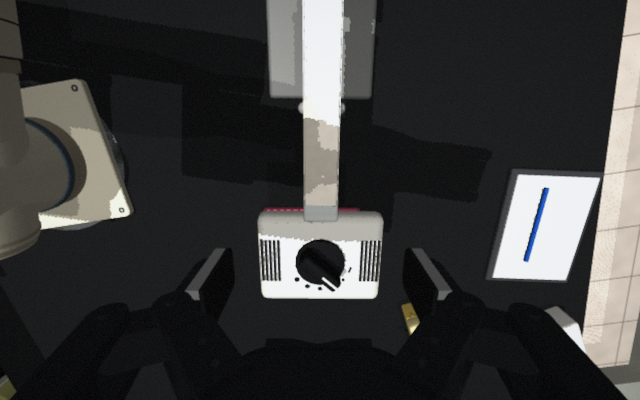

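```bash
python3 - <<'E'
import numpy as np, cv2
d=np.load('w1.npz'); im=d['image']; D=d['depth']; np.set_printoptions(precision=4,suppress=True)
cv2.imwrite('pics/z1.png',cv2.resize(im[225:310,250:395],None,fx=5,fy=5,interpolation=cv2.INTER_CUBIC))
cv2.imwrite('pics/z2.png',cv2.resize(im[60:170,260:390],None,fx=5,fy=5,interpolation=cv2.INTER_CUBIC))
f=200/np.tan(np.radians(float(d['vertical_fov'])/2))
def px(u,v,z):
    r=d['attitude']@np.array([(u-d['cx'])/f,-(v-d['cy'])/f,-1]); return d['eye']+r*(z-d['eye'][2])/r[2]
# tube edges at top z=.216
g=im.max(2).astype(int)
for v in range(10,205,15):
    row=g[v]; L=np.gradient(cv2.GaussianBlur(row[None].astype(np.float32),(3,1),0)[0])
    dd=D[v,322]
    # edge via depth
    ok=np.where(abs(D[v,285:360]-dd)<.012)[0]+285
    a,b=ok.min(),ok.max()+1
    pa,pb=px(a-.5,v,.216),px(b-.5,v,.216); print(v,a,b,pa[:2],pb[:2],(pa+pb)[:2]/2,np.linalg.norm(pa-pb),px(322,v,.216)[2],'depthz',(d['eye']+d['attitude']@np.array([(322-d['cx'])/f*dd,-(v-d['cy'])/f*dd,-dd]))[2])
E
```

```text
10 303 344 [0.4735 0.093 ] [0.5074 0.0875] [0.4905 0.0903] 0.0343088457644491 0.21599999999999997 depthz 0.21511328361680115
25 303 343 [0.4716 0.082 ] [0.5051 0.0766] [0.4883 0.0793] 0.03392676980429712 0.21599999999999997 depthz 0.21403152000409031
40 303 343 [0.4696 0.0708] [0.5035 0.0653] [0.4866 0.0681] 0.034393998231348366 0.21599999999999997 depthz 0.2149796660707815
55 303 342 [0.4675 0.0592] [0.5011 0.0538] [0.4843 0.0565] 0.03400244054170421 0.21599999999999997 depthz 0.21483783256715433
70 303 342 [0.4654 0.0474] [0.4995 0.0419] [0.4824 0.0446] 0.03448397445081946 0.21599999999999997 depthz 0.21446154722711258
85 303 342 [0.4632 0.0351] [0.4978 0.0296] [0.4805 0.0324] 0.03497934300691439 0.21599999999999997 depthz 0.2157509836754799
100 304 340 [0.4619 0.0224] [0.4942 0.0172] [0.4781 0.0198] 0.032759238559685024 0.21599999999999997 depthz 0.21324404905705624
115 304 341 [0.4596 0.0095] [0.4933 0.004 ] [0.4765 0.0067] 0.03416716563332616 0.21599999999999997 depthz 0.21564312949224385
130 304 340 [ 0.4572 -0.0039] [ 0.4906 -0.0093] [ 0.4739 -0.0066] 0.033742811673308 0.21599999999999997 depthz 0.21572329821261899
145 304 340 [ 0.4548 -0.0176] [ 0.4886 -0.0231] [ 0.4717 -0.0204] 0.03425708411545296 0.21599999999999997 depthz 0.21477423298758785
160 304 339 [ 0.4523 -0.0318] [ 0.4857 -0.0372] [ 0.469  -0.0345] 0.03382098625947044 0.21599999999999997 depthz 0.2157744477137809
175 304 339 [ 0.4497 -0.0464] [ 0.4836 -0.0519] [ 0.4667 -0.0492] 0.0343526568685489 0.21599999999999997 depthz 0.21618366968734454
190 304 338 [ 0.4471 -0.0615] [ 0.4805 -0.0669] [ 0.4638 -0.0642] 0.03390415515217161 0.21599999999999997 depthz 0.21557674288459228
```

View pics/z1.png

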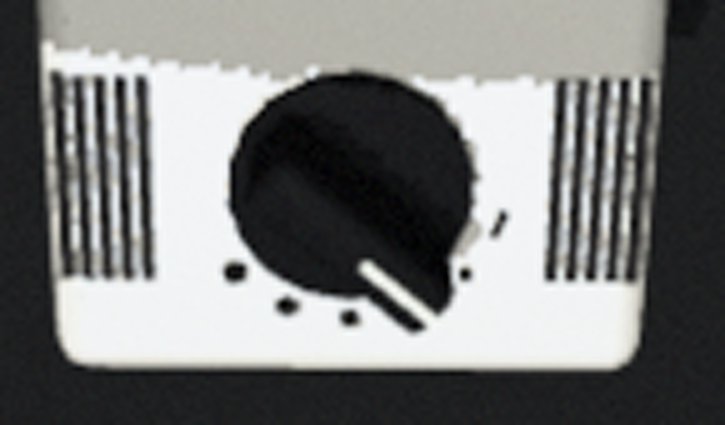

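View pics/z2.png

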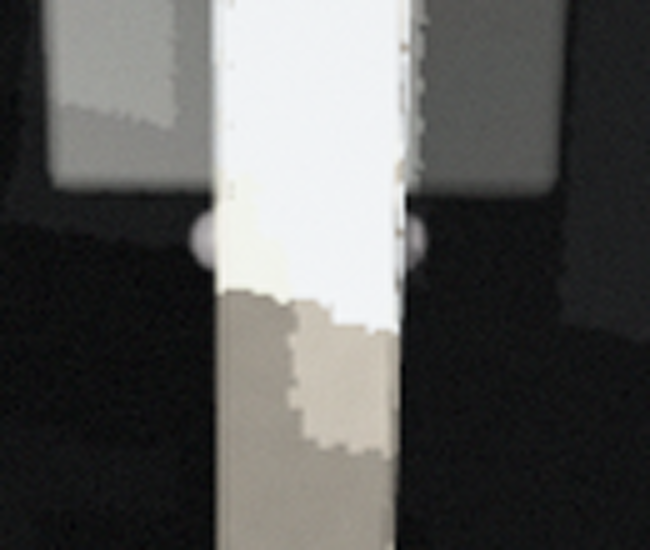

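Wrist view: boom vertical at column 322, buttons at (302,108) and (342,108); knob at (320,262), its pointer to the lower right, off bar at (350,269). Now I'll compute the exact angles.

```bash
python3 - <<'E'
import numpy as np
d=np.load('w1.npz'); np.set_printoptions(precision=4,suppress=True)
f=200/np.tan(np.radians(float(d['vertical_fov'])/2))
def px(u,v,z):
    r=d['attitude']@np.array([(u-d['cx'])/f,-(v-d['cy'])/f,-1]); return d['eye']+r*(z-d['eye'][2])/r[2]
Z=lambda u,v,z:px(250+u/5-.4,225+v/5-.4,z)
print('btn',px(302.5,107.6,.2),px(341.8,107.6,.2))
a,b=Z(362,265,.242),Z(430,318,.242)
ang=lambda v:np.degrees(np.arctan2(v[1],v[0]))
print('ptr',a,b,ang(b-a),np.linalg.norm(b-a))
c=np.array([.447,-.145,0])
print('circ', Z(352,72,.2185)) 
for n,p in dict(off=(500,222),s1=(466,273),s3=(349,318),s4=(287,306),s5=(235,271)).items():
    q=Z(*p,.213); print(n,q,ang(q-c))
print('head corners',Z(60,365,.213),Z(640,365,.213))
E
```

```text
btn [0.459  0.0161 0.2   ] [0.4966 0.01   0.2   ]
ptr [ 0.452  -0.1468  0.242 ] [ 0.4636 -0.1611  0.242 ] -50.87537084670057 0.01845866487072589
circ [ 0.455  -0.1159  0.2185]
off [ 0.4811 -0.1595  0.213 ] -23.072386712406885
s1 [ 0.472  -0.1711  0.213 ] -46.288491455425735
s3 [ 0.4444 -0.1785  0.213 ] -94.4229010827723
s4 [ 0.4312 -0.1732  0.213 ] -119.33800430648141
s5 [ 0.4213 -0.1624  0.213 ] -145.87508752579706
head corners [ 0.3775 -0.1803  0.213 ] [ 0.5078 -0.2013  0.213 ]
```

```bash
python3 - <<'E'
from h import *
th=-9.7
robot.reach([.4768,.013,.28],R(th))
robot.servo_line([.4768,.013,.196],feed=.12)
s=telemetry.read_state(); print(s['t'],s['position'],s['force'])
robot.move_gripper(.02,50)
s=telemetry.read_state(); print(s['t'],s['position'],s['force'],s['wrist_torque'],s['width'])
cam('wrist','w2.png');cam('scene','s2.png')
E
```

```text
6.1167 [0.4773 0.0126 0.1969] [0.1815 0.482  0.3622]
6.65 [0.4767 0.0131 0.1966] [-2.3838 -0.5912  5.6664] [-0.0031  0.4771  0.1046] 0.03133528970723454
```

View pics/w2.png

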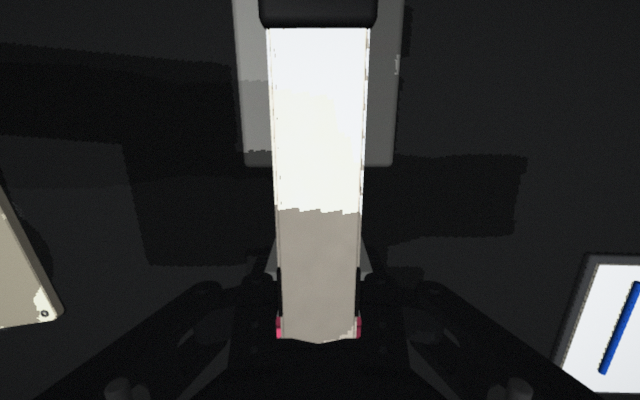

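Fingers closed to 31 mm, so both buttons are flush against the tube with only a small side force. Drawing now.

```bash
python3 - <<'E'
from h import *
th=np.radians(-9.7); u=np.array([np.sin(th),-np.cos(th),0])
p0=np.array([.4768,.013,.196])
for k in (.012,.030,.0405):
    robot.servo_line(p0+u*k,feed=.018)
    s=telemetry.read_state(); print(s['t'],(s['position']-p0)@u,s['position'],s['force'],s['width'])
robot.sleep(.2)
s=telemetry.read_state(); print(s['t'],(s['position']-p0)@u,s['force'],s['force']@u,s['width'])
c=cam('wrist','w3.png')
r=imaging.pinpoint('wrist','tube_mouth'); print([(w(c,x['at']),x['confidence']) for x in r])
E
```

```text
7.5667 0.011496622619006821 [0.4748 0.0017 0.1966] [-1.6935  3.7734  6.2109] 0.031340578326895074
8.7167 0.029498572339698038 [ 0.4718 -0.0161  0.1966] [-1.1767  3.5636  5.4787] 0.03119914433551844
9.45 0.040424602983851185 [ 0.47   -0.0269  0.1966] [-1.6532  0.5404  6.0676] 0.031717940798540505
9.65 0.040456006039347465 [-1.2093 -0.5418  5.3688] 0.7377757041379723 0.03182821457144214
[(array([0.4895, 0.0824, 0.2041]), 0.55)]
```

View pics/w3.png

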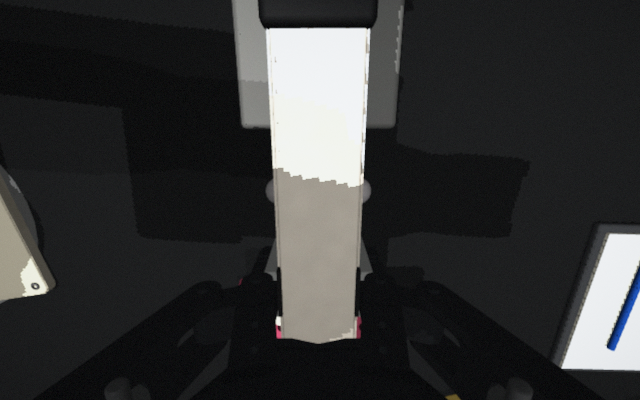

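Both buttons show again at (270,190) and (367,190), and the pull force has dropped to nothing. Now the knob: release, rise and look.

```bash
python3 - <<'E'
from h import *
robot.move_gripper(.085)
p=telemetry.read_state()['position']
robot.servo_line([p[0],p[1],.30],feed=.2)
robot.reach([.452,-.13,.33],R(-9.7))
c=cam('wrist','w4.png')
for t in ['snap_mid','dimmer_grip','dimmer_pointer','head_top','tube_mouth']:
    r=imaging.pinpoint('wrist',t)
    print(t,[(w(c,x['at']),x['confidence']) for x in r[:2]])
s=telemetry.read_state();print(s['t'],s['joints'],s['position'],s['force'])
np.savez('w4.npz',**{k:np.array(v) for k,v in c.items()})
E
```

```text
snap_mid [(array([0.4762, 0.0087, 0.2015]), 0.91)]
dimmer_grip [(array([ 0.4414, -0.1848,  0.2323]), 0.67)]
dimmer_pointer [(array([ 0.4566, -0.2001,  0.2405]), 0.82)]
head_top [(array([ 0.4375, -0.1851,  0.2086]), 0.58)]
tube_mouth []
11.8 [-26.1924   6.2339   2.0753  85.8743   0.0039  73.4269] [ 0.4521 -0.1292  0.3297] [-0.1941  0.6449  0.6386]
```

View pics/w4.png

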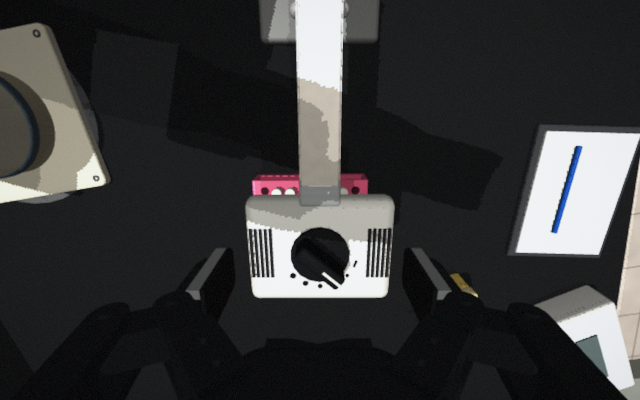

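The knob, at (320,255), is 40 mm farther out and still at step 1. It agrees with the prediction within 2 mm.

```bash
python3 - <<'E'
from h import *
k=[.4425,-.1843]; a=-9.7+48.1
robot.reach([*k,.285],R(a))
robot.servo_line([*k,.239],feed=.1)
s=telemetry.read_state(); print(s['t'],s['joints'],s['position'],s['force'])
robot.move_gripper(.008,30)
s=telemetry.read_state(); print(s['t'],s['position'],s['force'],s['wrist_torque'],s['width'])
cam('wrist','w5.png')
E
```

```text
13.3167 [-32.6408   8.0837  -8.7775  73.1104  -0.0006  18.9614] [ 0.4427 -0.1843  0.2395] [ 0.0573 -0.5246 -1.1612]
13.9583 [ 0.4428 -0.1844  0.2393] [ 1.1348 -0.5833  2.1794] [-0.0215 -0.2344  0.0173] 0.013317164921058283
```

View pics/w5.png

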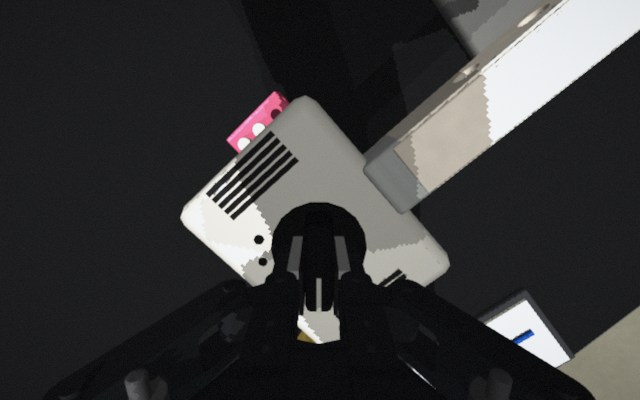

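The bar is held between the pads at 13.3 mm and the pointer lies straight along the tool at (319,295). Turning 48° clockwise.

```bash
python3 - <<'E'
from h import *
k=[.4425,-.1843]
for a in (22,6,-9.7):
    robot.reach([*k,.239],R(a))
    s=telemetry.read_state(); print(s['t'],s['joints'][5],s['position'],s['force'],s['wrist_torque'],s['width'])
robot.sleep(.2)
s=telemetry.read_state(); print(s['wrist_torque'])
robot.move_gripper(.085)
robot.servo_line([*k,.30],feed=.2)
robot.reach([.452,-.13,.35],R(-9.7))
c=cam('wrist','w6.png')
for t in ['dimmer_grip','dimmer_pointer','head_top']:
    r=imaging.pinpoint('wrist',t)
    print(t,[(w(c,x['at']),x['confidence']) for x in r[:2]])
for n in ('scene','side'):
  c=cam(n,n+'6.png')
  for t in ['tube_mouth','tube_rack','tip_box','reagent_bottle','spray_bottle','dimmer_pointer']:
    r=imaging.pinpoint(n,t)
    print(t,[(w(c,x['at']),x['confidence']) for x in r[:2]])
im=cv2.imread('pics/w6.png')
cv2.imwrite('pics/z6.png',cv2.resize(im[0:330,220:420],None,fx=3,fy=1.8,interpolation=cv2.INTER_CUBIC))
print(telemetry.read_state()['t'])
E
```

```text
14.3833 35.097086490555895 [ 0.4429 -0.1843  0.2392] [3.4635 0.0222 3.3251] [ 0.135  -0.6897 -0.0587] 0.013578411273673957
14.7583 50.926344599107274 [ 0.443  -0.1843  0.2392] [4.9265 1.2852 4.0348] [ 0.404  -0.9697 -0.005 ] 0.013043627554218722
15.125 66.62812348914898 [ 0.4432 -0.1843  0.2392] [5.0626 1.4694 2.9186] [ 0.378  -1.2891 -0.0207] 0.013526916752658368
[ 0.3754 -1.2224 -0.0591]
dimmer_grip [(array([ 0.4416, -0.1865,  0.234 ]), 0.96)]
dimmer_pointer [(array([ 0.4408, -0.2054,  0.2416]), 0.88)]
head_top []
tube_mouth [(array([0.4842, 0.0803, 0.198 ]), 0.67)]
tube_rack [(array([ 0.4233, -0.1985, -0.0001]), 0.86)]
tip_box [(array([ 0.6294, -0.4405, -0.0046]), 0.91)]
reagent_bottle [(array([0.4013, 0.4056, 0.    ]), 0.93)]
spray_bottle [(array([0.5929, 0.4104, 0.0023]), 0.77)]
dimmer_pointer [(array([0.4024, 0.4007, 0.0013]), 0.75), (array([ 0.4377, -0.2071,  0.243 ]), 0.62)]
tube_mouth [(array([0.4862, 0.084 , 0.2009]), 0.9)]
tube_rack [(array([ 0.4312, -0.1895, -0.0004]), 0.7), (array([ 0.4369, -0.209 ,  0.2403]), 0.66)]
tip_box [(array([ 0.6254, -0.442 , -0.0022]), 0.7)]
reagent_bottle [(array([0.4011, 0.4024, 0.0002]), 0.95)]
spray_bottle []
dimmer_pointer [(array([ 0.434 , -0.2081,  0.2453]), 0.61)]
17.775
```

View pics/w6.png

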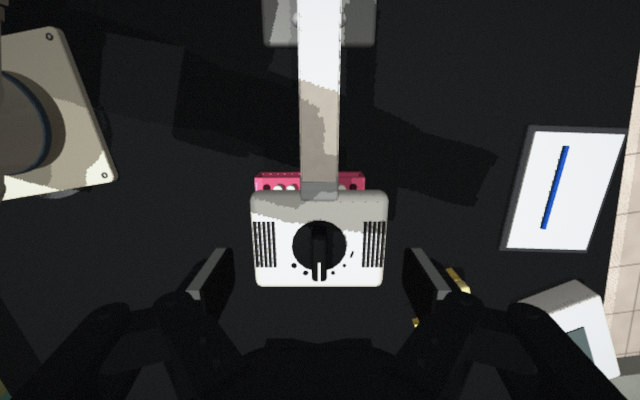

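View pics/z6.png

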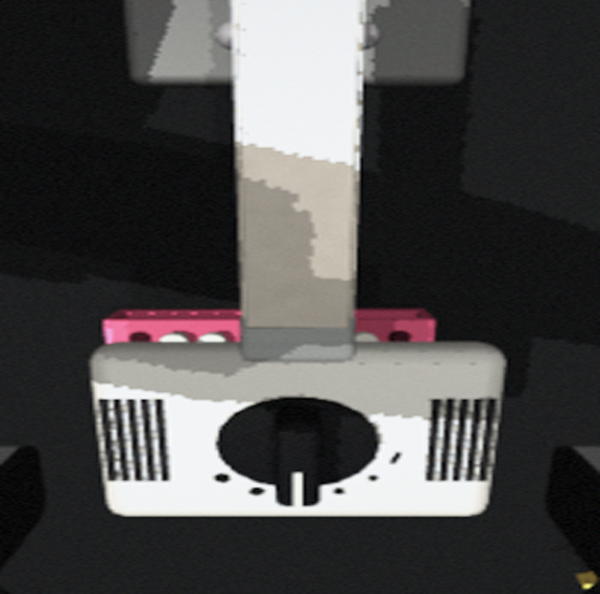

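The pointer at (319,270) looks straight out along the boom, with two dots on each side of it, so it is at step 3. Both buttons are out at the top of the picture, at (295,18) and (343,20). The tube mouth has moved about 40 mm, the bystanders are unmoved and the gripper is clear.

```bash
python3 - <<'E'
from h import *
robot.sleep(.3); hand_in()
E
```

```text
the job is handed in; nothing more can be done
```

The boom is out by one hole and the dimmer is at step 3. I handed the job in at about 18 s of the 48 s allowed; no verdict came back.

- **Boom:** I squeezed both buttons flush (fingers at 31 mm on the 32 mm tube) and drew the tube out slowly. The gripper moved 40.5 mm, and the pull force dropped to about zero at the end. In the wrist pictures both buttons stand out again. The networks put the tube mouth about 40 mm farther out than at the start.
- **Dimmer:** the knob started at step 1. I turned it 48° clockwise and let go. Its pointer looks straight out along the boom, with two dots on each side of it, which is step 3.
- **Bystanders:** the rack, tip box and reagent bottle read within 8 mm of their starting positions, mostly within the networks' error. The spray bottle was within 4 mm in the scene camera, but the side camera did not find it in the last picture. No contact force showed up on the moves near them.
- **Disagreements:** the largest was in button height and knob position readings, which differed by 2–4 mm between cameras. The side camera's second-best "tube_rack" report was really the knob. I found no failed checks.

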